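# Shut the dry-storage box and shoot its barrel bolt

## Robot

A 6-joint arm with a two-finger parallel gripper is mounted at the origin on a cart in front of the work surface, level with it; the furniture and walls round the work are solid. World frame = base frame: x ahead of the robot, y to its left, z up, the work surface at z = 0. Lengths are in mm, angles in rad, forces in N, time in s.
With the tool pointing down it reaches from about 350 to 875 mm from the base axis. Payload 4.2 kg.
Tool frame: the origin (TCP) lies on the centre line of the jaws, within the pads' length; the fingertips stand 25 mm ahead of it and the grasp point (between the pads) lies 6 mm ahead of it; z points along the fingers, y is the line along which they close (so a half turn about z gives the same grasp; the last joint's range is limited). The gripper opens to 85 mm and grips with 20 to 120 N. Pads are 22 mm wide; open, the fingers measure 114 mm over their backs; the gripper's body (76 mm by 85 mm) begins 54 mm behind the grasp point. The pads swing forward as they close: fully open they stand 13 mm farther back than shut.
Start: joints at [1.405, 0.385, 0.008, 0, -1.194, -0.259], TCP at [257.553, 569.443, 256.312] pointing down, gripper open.
Joint ranges: [-3.14, 3.14], [-1.21, 2.06], [-1.07, 1.41], [-3.16, 2.05], [-2.99, -0.16], [-3.1, 3.1]. Speed limits (rad/s): [2.79, 2.79, 3.14, 3.14, 3.14, 3.14].

## Interface

Orientations are given as a unit quaternion [w, x, y, z].
In Python, from rig import * gives the robot as it stands. Calls block until the motion is done:
- movep(position, orientation): joint-space move of the TCP to a pose.
- servo_line(position, attitude=None, velocity=150): straight line of the TCP; attitude=None keeps the orientation; velocity is the mean speed in mm/s.
- move_joints(angles): joint-space move.
- command_gripper(opening, grasp_force=None): opening from 0.0 (shut) to 1.0 (fully open); grasp_force is the grip in N (None keeps the last); returns when the fingers have stopped.
- hold(seconds).
- inverse_kinematics(position, orientation): joint angles nearest the present ones, or None.
- sense(): the state.
- camera(name): name is "scene" or "top" or "wrist"; returns the picture (400x640x3 uint8, blue, green, red); there is no depth.
- get_calibration(name): a dict with "fov_y" (degrees; the focal length in pixels is half the picture's height over the tangent of half this angle, whatever the lens; pixels are square), "cx", "cy" (the principal point, pixels), "D" ([k1, k2, p1, p2, k3] as OpenCV has them; the pictures are not rectified), "world_from_camera" (4x4, takes a point from camera to world coordinates); the wrist camera has in their place "tool_from_camera" (4x4, takes a point from camera to tool coordinates, whose origin is the TCP and whose axes are the flange's). Camera axes: x right, y up, looking along -z (the intrinsics and any distortion apply to the point x, -y, -z); pixel columns grow to the right and rows downward; lengths in mm; the calibration is good to about 2 mm. A picture is of the moment at which its call begins: read the wrist's pose just before it. get_calibration takes no time and is no camera call.
A pose or a line that the arm cannot do raises Unreachable and nothing moves.
- job_done(): hands the job in; it is judged then, once.
The state is a dict: "t": time; "joint_pos": joint angles; "joint_velocities": joint speeds; "tau": joint torques, N m; "tool_pos": TCP position; "ee_rot": TCP orientation; "force": force on the tool from outside, world axes, zero at the start; "ft_torque": the same for the moment, N m; "grip_width": opening from 0.0 (shut) to 1.0 (fully open); "gripper_force": force on a finger pad.
Only numpy, scipy, OpenCV 4.12 (cv2) and the standard library are available. Lean on these libraries where they do the work, as an engineer would, in place of code of your own. Each camera call takes 0.05 s, during which the arm holds its last target. There are 200 camera calls.

## Task

Shut the clear lid of the small white dry-storage box, then hold it down against its springy seal with the thumb piece of the barrel bolt and push the bolt across until its tip is fully home in the keeper. Feel for the height at which the bolt lines up, do not ram it against the keeper or crush the lid down hard on the rim, and leave the other things on the bench where they are.

Things in the scene. Friction and masses are not known exactly. Their poses are not given: they have to be found in the camera images.
- dry_box: White dry-storage box fixed to the bench, 124 (its x) by 166 mm (its y). Origin: centre of its underside; z up, front = -x. The open chamber (walls 70 mm high) is at y -83 to +34; the +y end (y +34 to +83, top at z 78) is a solid fixed end with the steel keeper at its front and a round dial at its back.
- lid (a joint): Lid angle, rad: 0 = hard down on the rim, grows as the front edge goes up and back. Clear pane in a white frame, 122 mm from hinge to front edge, box y -83 to +32, 8 mm thick. A stiff hinge holds it at any angle (2 to 5 N to close). Let go it rests on a springy seal at about 0.085, too high for the bolt; pressed on the thumb pad it yields about 0.4 mm per N, 23 N to the rim.
- lid_hinge (a point): Point on the lid's hinge line, which runs along the box's y at the back of the chamber: box x +58, y 0, z 74 mm.
- bolt (a joint): How far the bolt is pushed towards the keeper, m: 0 = drawn back (starts at 0 to 0.004), its tip reaches the keeper's mouth at 0.006, and it stops on the end of the keeper's pocket at 0.028, which is fully home. It slides with 2 N of friction, a few N more under the seal's load, and stays where it is left.
- bolt_tip (a point): Centre of the flat end of the bolt, a 10 mm steel rod that lies along the box's y on top of the lid's front rail, 104 mm from the hinge line, and slides to +y.
- thumb_pad (a point): Centre of the top face of the bolt's flat thumb pad, 15.5 mm above the rod axis. Pad 32 mm wide in box x; it ends 16 mm to -y of here; 16 mm to +y stands an upright rib across it, 8 mm thick, 32 wide, 18 high. Press down on the pad and push the rib to +y, or pinch the rib. Moves with lid and bolt; about z 110 mm when the lid rests on its seal.
- keeper_mouth (a point): Centre of the keeper's mouth if its slotted screws were at the top of their slots: box x -45.5, y +36, z 91.5 mm. Steel block with a blind pocket open to -y, 11.5 high, 15 wide, 22 mm deep; block top 10 mm above its centre. It is clamped anywhere from 0 to 4 mm below this point: the bolt enters only with the lid pressed to within about 0.7 mm of the right height, so feel for it.

How it is judged (in metres and radians):
On the way:
1. the lid is shut onto its seal, the bolt still outside the keeper (value of joint lid below 0.13 rad and value of joint bolt below 0.008 m), for 0.2 s.
At the end, for the whole second after the job is handed in: The lid is shut (below 0.085 rad) and the bolt is home in the keeper (at 25.5 mm or more of its 28 mm), at rest (value of joint bolt above 0.0255 m and value of joint lid below 0.085 rad and velocity of joint bolt below 0.005 m/s); the robot touches nothing.
It fails at once if the bolt is rammed or jammed against the keeper with more than 30 N (contact force between bolt and keeper above 30 N).
It fails at once if the lid is crushed down on the rim with more than 20 N (contact force between lid and dry_box_c1 above 20 N).
It fails at once if a bystander (timer, slide box, forceps) is moved by more than 20 mm (distance of any of timer, slide_box, forceps from where it was at the start of the episode above 0.02 m).
It also fails if it takes over 54 s, if anything falls off the work surface, if the arm or the gripper's body presses on something with over 40 N, if the wrist force passes 120 N, or if a joint passes its speed limit or range.

## Working session

There is one attempt and no reset: what is moved stays moved. The work goes in short steps, each a Python script; the robot and the scene stay as the last script left them, time stands still between calls to the robot, and variables do not carry over. Pictures are saved under pics/ and viewed, at most 10 in all, crops included, and the job is handed in when it is done.

```bash
mkdir -p pics; ls; python3 - <<'E'
from rig import *
import cv2
for n in ("scene","top"):
    cv2.imwrite(f"pics/{n}.png",camera(n)); c=get_calibration(n); print(n,c)
s=sense();print(s)
c=get_calibration("wrist");print(c)
E
```

```text
pics
scene {'fov_y': 46.9674434727925, 'cx': 312.1535342125865, 'cy': 206.10783231067236, 'D': array([-0.07210127,  0.        ,  0.        ,  0.        ,  0.        ]), 'world_from_camera': array([[-7.34676432e-01,  5.28066306e-01, -4.25906700e-01,
         9.12954544e+01],
       [-6.78417489e-01, -5.72320239e-01,  4.60650903e-01,
         1.80115611e+02],
       [-5.00803417e-04,  6.27371916e-01,  7.78719608e-01,
         7.56415867e+02],
       [ 0.00000000e+00,  0.00000000e+00,  0.00000000e+00,
         1.00000000e+00]])}
top {'fov_y': 57.72739587903648, 'cx': 319.6000019886171, 'cy': 199.86017661054666, 'D': array([-0.02760946,  0.        ,  0.        ,  0.        ,  0.        ]), 'world_from_camera': array([[-1.32758807e-02,  9.91752585e-01, -1.27477686e-01,
         3.43637707e+02],
       [-9.99835775e-01, -1.47393711e-02, -1.05438765e-02,
        -2.23493204e+02],
       [-1.23358577e-02,  1.27316772e-01,  9.91785393e-01,
         9.24705743e+02],
       [ 0.00000000e+00,  0.00000000e+00,  0.00000000e+00,
         1.00000000e+00]])}
{'t': 0.1, 'joint_pos': array([ 1.40457735
[... 507 characters left out ...]
04]), 'force': array([ 0.27697139, -0.05883647, -0.35859643]), 'ft_torque': array([ 0.02214241, -0.00810134, -0.02254411]), 'gripper_force': 0.0, 'grip_width': 1.0028675196680576}
{'fov_y': 67.47129425903366, 'cx': 320.63380288122636, 'cy': 198.3390747130131, 'D': array([-0.00239669,  0.        ,  0.        ,  0.        ,  0.        ]), 'tool_from_camera': array([[-4.87449136e-04,  9.46018424e-01,  3.24112485e-01,
         8.35282905e+01],
       [ 9.99999881e-01,  4.56093784e-04,  1.72705336e-04,
         8.26214176e-01],
       [ 1.55567404e-05,  3.24112531e-01, -9.46018534e-01,
        -1.16850160e+02],
       [ 0.00000000e+00,  0.00000000e+00,  0.00000000e+00,
         1.00000000e+00]])}
```

View pics/scene.png

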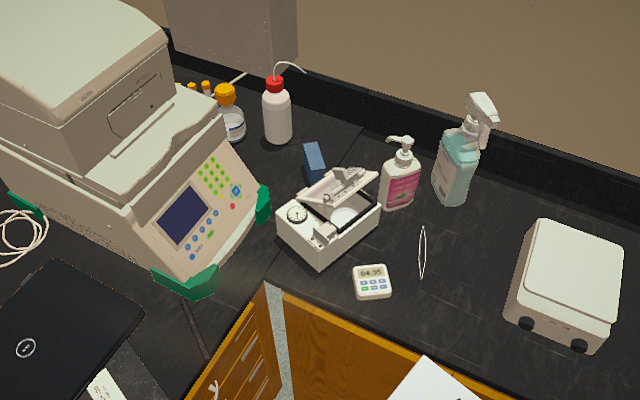

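View pics/top.png

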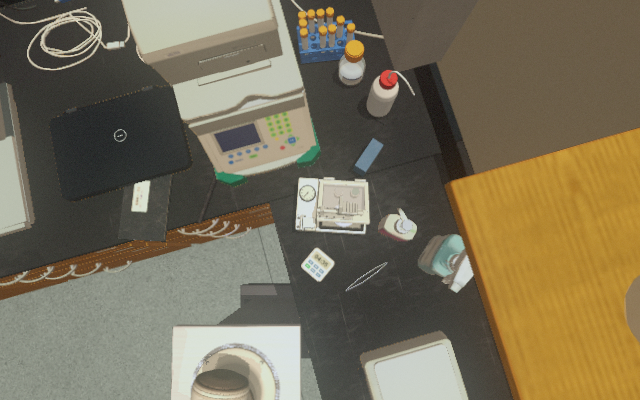

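The robot faces the white box at top px ~(332,205), with the lid open, its solid end and dial towards the left (world +y), and its front towards the robot. The timer is at (318,264), forceps at (366,277), slide box (blue) at (368,156). Next I'll zoom in.

```bash
cat > h.py <<'E'
import numpy as np, cv2
from scipy.spatial.transform import Rotation as R
def K(c,h=400):
    f=h/2/np.tan(np.radians(c["fov_y"])/2); return np.array([[f,0,c["cx"]],[0,f,c["cy"]],[0,0,1]])
def T_tool(s):
    T=np.eye(4); q=s["ee_rot"]; T[:3,:3]=R.from_quat([q[1],q[2],q[3],q[0]]).as_matrix(); T[:3,3]=s["tool_pos"]; return T
def rays(c,px,W=None):
    W=c["world_from_camera"] if W is None else W
    u=cv2.undistortPoints(np.float64(px).reshape(-1,1,2),K(c),c["D"]).reshape(-1,2)
    d=np.c_[u[:,0],-u[:,1],-np.ones(len(u))]@W[:3,:3].T
    return W[:3,3],d
def onz(c,px,z,W=None):
    o,d=rays(c,px,W); t=(np.asarray(z)-o[2])/d[:,2]; return o+d*t[:,None]
def project(c,P,W=None):
    W=c["world_from_camera"] if W is None else W
    p=(np.atleast_2d(P)-W[:3,3])@W[:3,:3]; p=p*[1,-1,-1]
    return cv2.projectPoints(p,np.zeros(3),np.zeros(3),K(c),c["D"])[0].reshape(-1,2)
E
python3 - <<'E'
import cv2,numpy as np
a=cv2.imread("pics/top.png")[165:245,285:385]; b=cv2.imread("pics/scene.png")[150:280,265:395]
a=cv2.resize(a,None,fx=4,fy=4,interpolation=cv2.INTER_CUBIC);b=cv2.resize(b,None,fx=3,fy=3,interpolation=cv2.INTER_CUBIC)
o=np.zeros((390,790,3),np.uint8);o[:320,:400]=a;o[:,400:790]=b;cv2.imwrite("pics/z1.png",o)
E
```

```text
(no output)
```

View pics/z1.png

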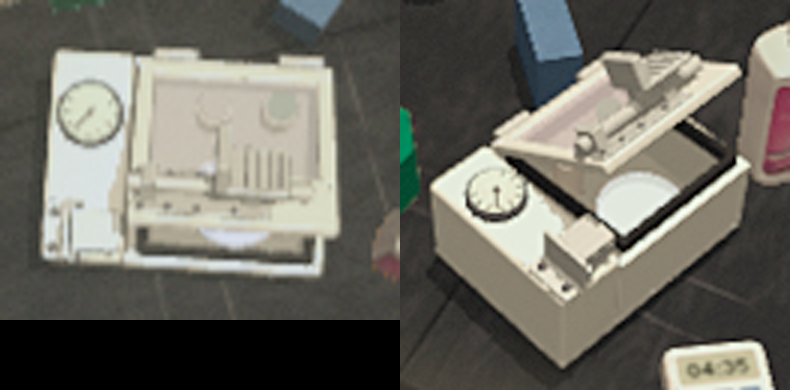

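The crop shows the lid raised about 35–40°. The bolt lies on its front rail with the thumb pad and rib, and the keeper is at the front left. The box corners are clear, so I'll fit the box pose from both views.

```bash
python3 - <<'E'
from rig import *
from h import *
t=get_calibration("top");s=get_calibration("scene")
B=np.array([[62,83],[-62,83],[-62,-83],[-62,83],[62,83],[-62,-83]],float)
Pt=onz(t,[(299.25,178),(295.75,230.5),(365.5,233)],[78,78,70])
Ps=onz(s,[(319.5,271.7),(276.7,211.5),(380,205)],[0,78,70])
print(Pt.round(1),Ps.round(1),sep="\n")
for P,b in ((Pt,B[:3]),(Ps,B[3:]),(np.r_[Pt,Ps],B)):
    p=P[:,:2];pm,bm=p.mean(0),b.mean(0)
    z=((p-pm)@[1,1j]*np.conj((b-bm)@[1,1j])).sum(); a=np.angle(z)
    r=np.array([[np.cos(a),-np.sin(a)],[np.sin(a),np.cos(a)]])
    c=pm-r@bm; print("yaw",a,"c",c, "res",(p-(b@r.T+c)).round(1).tolist())
E
```

```text
[[ 505.5 -166.9   78. ]
 [ 381.3 -158.    78. ]
 [ 373.5 -321.    70. ]]
[[ 386.5 -159.5    0. ]
 [ 502.4 -166.6   78. ]
 [ 372.8 -316.3   70. ]]
yaw -0.061412723286673784 c [ 439.04304159 -244.17372484] res [[-0.5, -1.8], [-0.9, -0.4], [1.5, 2.2]]
yaw -0.07482273062711822 c [ 439.08450102 -243.26698109] res [[3.0, -3.6], [-4.7, -1.4], [1.7, 5.1]]
yaw -0.06799707585112108 c [ 439.06769231 -243.71874437] res [[-1.1, -1.8], [-1.5, -1.3], [2.0, 1.3], [3.6, -2.8], [-4.2, -1.4], [1.2, 6.0]]
```

Both views agree: box centre ≈ (439, -244), yaw ≈ -0.065, with corner residuals of 1–5 mm. Next I'll retract, swing clear of the machine and look from above with the wrist camera.

```bash
cat >> h.py <<'E'
YAW=-0.065; C=np.array([439.,-244.,0.])
def Rb(): return R.from_euler("z",YAW).as_matrix()
def box(p): return C+Rb()@np.asarray(p,float)
def quat(M):
    q=R.from_matrix(M).as_quat(); return [q[3],q[0],q[1],q[2]]
def att(tilt=0.,s=1):  # tool y along box x, tool x along s*box y; tilt = lid angle followed by tool z
    M=np.array([[0,s,0],[s,0,0],[0,0,-1.]])
    return quat(Rb()@R.from_euler("y",tilt).as_matrix()@M)
E
python3 - <<'E'
from rig import *
from h import *
q0=sense()["joint_pos"]
for s in (1,-1):
  print(s,[None if (j:=inverse_kinematics(p,att(t,s))) is None else j.round(2).tolist() for p,t in (([400,-260,400],0),(box([-46,-10,133]),0),(box([-10,-10,190]),.65))])
a=R.from_euler("z",1.147).as_matrix()
p=[400*np.cos(1.147),400*np.sin(1.147),400]
print(inverse_kinematics(p,sense()["ee_rot"]))
E
```

```text
1 [[-0.23, 0.05, -0.07, 0.0, -1.45, -2.97], [-0.22, 0.26, -0.54, 0.0, -0.77, -2.99], [-0.17, 0.53, -0.11, 0.06, -1.58, -3.06]]
-1 [[-0.23, 0.05, -0.07, 0.0, -1.45, 0.17], [-0.22, 0.26, -0.54, 0.0, -0.77, 0.15], [-0.17, 0.53, -0.11, 0.06, -1.58, 0.09]]
[ 1.55745045e+00 -9.13170296e-02 -2.10935744e-01 -7.05293197e-04
 -1.45294756e+00 -4.11536991e-01]
```

```bash
python3 - <<'E'
from rig import *
from h import *
p=[400*np.cos(1.147),400*np.sin(1.147),400]
move_joints(inverse_kinematics(p,sense()["ee_rot"])); print(sense()["t"])
j=inverse_kinematics([400,-265,400],att(0,-1)); print(j)
move_joints(j); command_gripper(0,20)
s=sense();print(s["t"],s["tool_pos"],s["force"])
np.savez("w1.npz",T=T_tool(s)); cv2.imwrite("pics/w1.png",camera("wrist"))
cv2.imwrite("pics/scene2.png",camera("scene"))
E
```

```text
1.1417
[-0.24558327  0.05989916 -0.06318736  0.         -1.44770981  0.18058327]
4.3 [ 399.98808273 -265.04069871  400.0031596 ] [0.44618074 0.24190778 1.04528413]
```

View pics/w1.png

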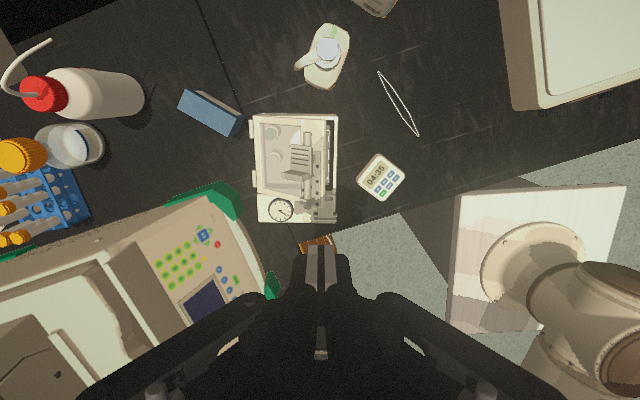

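The box is at wrist px (250–340, 112–223), with the solid end and dial at the bottom. I'll enlarge it.

```bash
python3 - <<'E'
import cv2
a=cv2.imread("pics/w1.png")[105:230,240:350]
cv2.imwrite("pics/z2.png",cv2.resize(a,None,fx=4.8,fy=4.8,interpolation=cv2.INTER_CUBIC))
E
```

```text
(no output)
```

View pics/z2.png

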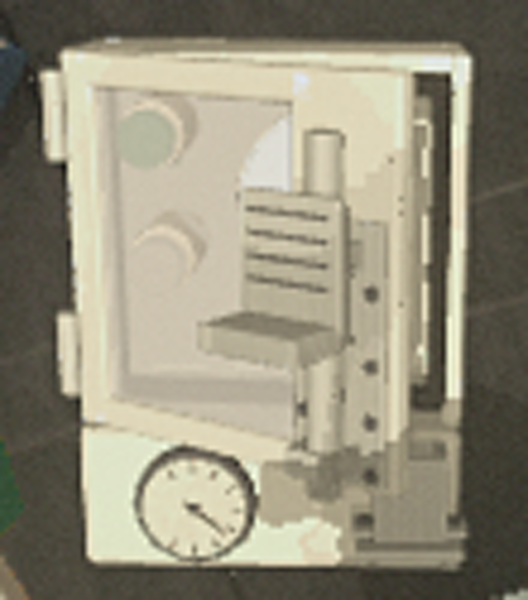

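```bash
python3 - <<'E'
from rig import *
from h import *
import h
c=get_calibration("wrist");W=np.load("w1.npz")["T"]@c["tool_from_camera"]
t=get_calibration("top")
P=onz(c,[(258.3,222.3),(336.9,222.3),(337.9,115)],[78,78,70],W);b=np.array([[62,83],[-62,83],[-62,-83]],float)
p=P[:,:2];pm,bm=p.mean(0),b.mean(0);a=np.angle(((p-pm)@[1,1j]*np.conj((b-bm)@[1,1j])).sum())
r=R.from_euler("z",a).as_matrix()[:2,:2];cc=pm-r@bm;print(P.round(1),a,cc,(p-(b@r.T+cc)).round(1))
h.YAW=a;h.C[:2]=cc
o1,d1=rays(c,[(300,157.1)],W);o2,d2=rays(t,[(352,207.5)])
A=np.c_[d1[0],-d2[0]];x=np.linalg.lstsq(A,o2-o1,rcond=None)[0]
q1=o1+d1[0]*x[0];q2=o2+d2[0]*x[1];m=(q1+q2)/2
print("pad",m,q1-q2,"box",h.Rb().T@(m-h.C))
for th in (.4,.5,.6,.65,.7,.8,.9):
    pr=[58-104*np.cos(th)+27.3*np.sin(th),0,74+104*np.sin(th)+27.3*np.cos(th)]
    # pad on ray of the wrist cam at that height
    q=h.Rb().T@(onz(c,[(300,157.1)],pr[2],W)[0]-h.C); q3=h.Rb().T@(onz(t,[(352,207.5)],pr[2])[0]-h.C)
    print(th,np.round(pr,1),q.round(1),q3.round(1))
E
```

```text
[[ 505.8 -165.4   78. ]
 [ 380.8 -157.2   78. ]
 [ 371.1 -321.4   70. ]] -0.06602363867806454 [ 438.02082726 -243.62272759] [[ 0.4 -0.5]
 [-0.8 -0.5]
 [ 0.4  1. ]]
pad [ 423.12028035 -282.99067613  170.04165407] [-0.82548232 -0.07248888 -0.08168565] box [-12.27075482 -40.26524863 170.04165407]
0.4 [-27.2   0.  139.6] [-10.6 -34.4 139.6] [ -8.5 -42.4 139.6]
0.5 [-20.2   0.  147.8] [-11.1 -36.  147.8] [ -9.4 -41.8 147.8]
0.6 [-12.4   0.  155.3] [-11.7 -37.4 155.3] [-10.2 -41.3 155.3]
0.65 [ -8.3   0.  158.7] [-11.9 -38.1 158.7] [-10.6 -41.  158.7]
0.7 [ -4.    0.  161.9] [-12.1 -38.7 161.9] [-11.  -40.8 161.9]
0.8 [  5.1   0.  167.6] [-12.5 -39.9 167.6] [-11.6 -40.4 167.6]
0.9 [ 14.7   0.  172.4] [-12.8 -40.8 172.4] [-12.1 -40.  172.4]
```

Box pose confirmed (438, -243.6, yaw -0.066, residual <1 mm). Lid angle ≈ 0.6 and pad at box y ≈ -38.5. I'll close the lid with the shut fingers on the pad, following the arc.

```bash
sed -i 's/^YAW=.*/YAW=-0.066; C=np.array([438.,-243.6,0.])/' h.py; python3 - <<'E'
from rig import *
from h import *
q=att(0,-1); Y=-41
def tcp(th,lift=0):
    r=104+8*min(1,th/.6); z=74+120*np.sin(th)+27.3*np.cos(th) if th>.2 else 74+(104+16*min(1,th/.1-.5 if th>.05 else 0))*np.sin(th)+27.3*np.cos(th)
    return box([58-r*np.cos(th)+27.3*np.sin(th),Y,z+25+lift])
movep(tcp(.62,60),q); print(sense()["t"],sense()["force"])
servo_line(tcp(.66,3),velocity=120)
f0=sense()["force"]; print("f0",f0)
for th in np.arange(.62,.13,-.06):
    servo_line(tcp(th),velocity=70); s=sense(); f=(s["force"]-f0)
    print(round(th,2),round(s["t"],2),f.round(1),s["tool_pos"].round(1))
    if abs(f).max()>15: break
np.save("f0.npy",f0)
cv2.imwrite("pics/w2.png",camera("wrist"))
E
```

```text
5.0583 [ 0.43475795 -0.30312827 -0.64972892]
f0 [0.0269819  0.24180889 0.12479699]
0.62 5.91 [ 0.   1.3 -0.2] [ 417.9 -283.4  191.4]
0.56 6.16 [-0.2 -0.  -0.7] [ 412.9 -283.   185.7]
0.5 6.41 [ 0.9 -0.7  0.4] [ 408.8 -282.7  180. ]
0.44 6.66 [-0.5  0.3  0.3] [ 405.2 -282.5  174.4]
0.38 6.91 [ 0.4 -0.7 -0.2] [ 401.8 -282.2  168.5]
0.32 7.16 [-0.7  0.  -0.6] [ 398.8 -282.   162.3]
0.26 7.41 [-0.5 -0.7  1. ] [ 396.2 -281.9  155.9]
0.2 7.66 [ 0.2 -0.7 -0.2] [ 394.  -281.7  149.4]
0.14 7.92 [ 0.3 -0.7 -0.3] [ 392.1 -281.6  142.3]
```

View pics/w2.png

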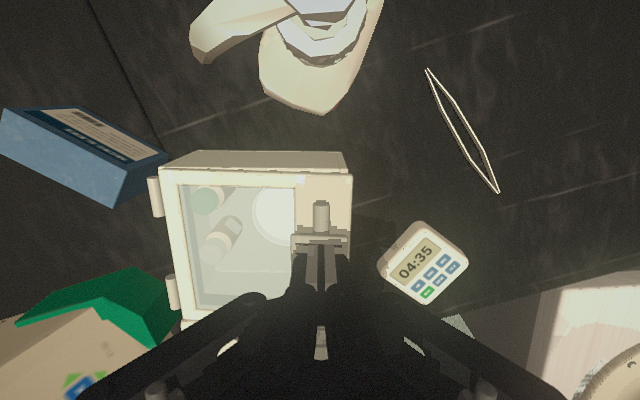

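The lid (px 165–350, 150–320) now looks nearly shut, with the fingertips at (320,255) on the pad. I'll descend gently until I feel the seal.

```bash
python3 - <<'E'
from rig import *
from h import *
f0=np.load("f0.npy")
for z in np.arange(113,104.9,-1):
    servo_line(box([-46,-41,z+25]),velocity=30); hold(.1); 
    f=np.mean([(hold(.01),sense()["force"])[1] for _ in range(6)],0)-f0; s=sense()
    print(z,round(s["t"],2),f.round(1),(Rb().T@(s["tool_pos"]-C)).round(2))
    if f[2]>7: break
E
```

```text
113.0 8.45 [0.1 0.2 0.1] [-45.88 -41.04 138.1 ]
112.0 8.85 [ 0.3 -0.3  0.1] [-45.97 -41.01 137.03]
111.0 9.25 [-1.2 -0.2  1.6] [-46.16 -41.02 136.03]
110.0 9.65 [-3.1  0.2  4.5] [-46.35 -41.01 135.06]
109.0 10.05 [-4.  -0.1  5.7] [-46.61 -41.01 134.08]
108.0 10.45 [-4.3 -0.1  6.9] [-46.83 -41.01 133.23]
107.0 10.85 [-5.4  0.3  8.7] [-47.05 -41.04 132.44]
```

The seal is felt from pad z ≈ 111. The lateral force is just friction from the lid's arc. Next I'll unload, find the rib by feel, and slide the bolt to the keeper face.

```bash
cat >> h.py <<'E'
def padx(z):
    th=np.clip((z-101.3)/102,0,.1); return 58-104*np.cos(th)+27.3*np.sin(th)-1
def feel(sense,hold,f0,n=5):
    f=np.mean([(hold(.008),sense()["force"])[1] for _ in range(n)],0)-f0
    s=sense(); return Rb().T@f,Rb().T@(s["tool_pos"]-C),s["t"]
E
python3 - <<'E'
from rig import *
from h import *
f0=np.load("f0.npy")
z=111
servo_line(box([padx(z),-41,z+25]),velocity=40)
for y in np.arange(-38,-12,.8):
    servo_line(box([padx(z),y,z+25]),velocity=20)
    f,p,t=feel(sense,hold,f0); print(round(y,1),round(t,2),f.round(1),p.round(2))
    if f[1]<-6: break
E
```

```text
-38.0 11.46 [ 0.1 -0.2 -0.3] [-43.9  -37.83 135.82]
-37.2 11.75 [-0.  -0.  -0.1] [-43.95 -37.17 135.98]
-36.4 12.04 [-0.1 -0.2 -0.2] [-43.91 -36.39 136.02]
-35.6 12.33 [-0.4 -0.  -0.3] [-43.93 -35.58 136.01]
-34.8 12.62 [-0.2 -0.2 -0.2] [-43.92 -34.77 136.02]
-34.0 12.92 [-0.1 -0.4 -0.4] [-43.93 -33.98 136.01]
-33.2 13.21 [ 0.1  0.1 -0.3] [-43.95 -33.2  136.01]
-32.4 13.5 [ 0.1 -0.2  0. ] [-43.94 -32.36 136.  ]
-31.6 13.79 [ 0.  -0.2  0.2] [-43.92 -31.57 135.99]
-30.8 14.08 [-0.2 -0.2 -0.3] [-43.94 -30.77 136.01]
-30.0 14.38 [ 0.2 -0.9 -0.6] [-43.91 -30.05 136.02]
-29.2 14.67 [ 0.  -1.9 -0.5] [-43.88 -29.26 136.02]
-28.4 14.96 [ 0.1 -1.8 -0.7] [-43.86 -28.38 136.03]
-27.6 15.25 [ 0.1 -1.3 -0.6] [-43.89 -27.56 136.02]
-26.8 15.54 [ 0.4 -1.1 -0.5] [-43.87 -26.76 136.04]
-26.0 15.83 [ 0.3 -3.6 -0.6] [-43.84 -26.21 136.1 ]
-25.2 16.12 [-0.1 -7.  -1.3] [-43.75 -25.99 136.24]
```

Rib contact came at TCP y -30. The tip stops on the keeper face at y ≈ -26.3, so fully home is y ≈ -4.3. Next I'll probe for the height.

```bash
python3 - <<'E'
from rig import *
from h import *
f0=np.load("f0.npy")
for z in np.arange(108.5,99,-.5):
    servo_line(box([padx(z),-27.2,z+25]),velocity=30)
    servo_line(box([padx(z),-24.4,z+25]),velocity=15)
    f,p,t=feel(sense,hold,f0); print(round(z,1),round(t,2),f.round(1),p.round(2))
    if p[1]>-25.2 or f[2]>27 or p[2]<126.6: break
E
```

```text
108.5 16.76 [-0.2 -9.4  2.5] [-44.25 -25.69 134.19]
108.0 17.38 [-0.3 -9.2  4.2] [-44.39 -25.67 133.79]
107.5 18.01 [-0.  -8.1  4.8] [-44.5  -25.62 133.4 ]
107.0 18.63 [-0.7 -7.9  5.3] [-44.65 -25.53 132.99]
106.5 19.26 [-0.5 -7.3  6.3] [-44.76 -25.44 132.62]
106.0 19.88 [-1.  -5.4  7.1] [-44.88 -25.32 132.2 ]
105.5 20.51 [-0.4  0.   8.2] [-45.1  -24.27 131.53]
```

It entered at command z 105.5. I'll push it home in guarded steps.

```bash
python3 - <<'E'
from rig import *
from h import *
f0=np.load("f0.npy")
z=105.1
for y in np.arange(-23,-2,1.2):
    servo_line(box([padx(z),y,z+25]),velocity=25)
    f,p,t=feel(sense,hold,f0,4); print(round(y,1),round(t,2),f.round(1),p.round(2))
    if f[1]<-12 or (y-p[1]>1.5) : break
cv2.imwrite("pics/w3.png",camera("wrist"))
E
```

```text
-23.0 20.79 [-0.6 -1.3  9.4] [-45.11 -23.14 131.34]
-21.8 21.07 [-0.9 -2.1  8.8] [-45.11 -22.02 131.34]
-20.6 21.36 [-0.7 -1.8  8.4] [-45.11 -20.89 131.36]
-19.4 21.64 [-0.4 -2.8  8.8] [-45.08 -19.73 131.35]
-18.2 21.93 [-0.7 -2.5  8.3] [-45.06 -18.54 131.35]
-17.0 22.21 [-0.7 -2.4  8. ] [-45.07 -17.39 131.35]
-15.8 22.49 [-0.6 -3.1  7.8] [-45.07 -16.18 131.33]
-14.6 22.77 [-0.3 -2.5  8.5] [-45.04 -15.02 131.35]
-13.4 23.06 [-0.7 -3.1  8.5] [-45.03 -13.81 131.32]
-12.2 23.34 [-0.3 -3.4  7.6] [-45.01 -12.63 131.31]
-11.0 23.62 [-0.4 -3.   8.3] [-45.01 -11.44 131.32]
-9.8 23.91 [ 0.1 -2.9  7.8] [-45.03 -10.24 131.3 ]
-8.6 24.19 [ 0.1 -3.   8.2] [-44.99  -9.02 131.3 ]
-7.4 24.48 [-0.4 -3.5  7.8] [-45.    -7.85 131.31]
-6.2 24.76 [-0.5 -3.4  7.9] [-44.96  -6.65 131.31]
-5.0 25.04 [-0.6 -3.4  7.7] [-44.98  -5.44 131.28]
-3.8 25.32 [-0.2 -3.6  7.8] [-44.97  -4.25 131.28]
-2.6 25.61 [-0.6 -8.7  6.7] [-44.92  -3.95 131.39]
```

It stopped after 22 mm of travel, at the pocket's end. I'll lift straight off and check.

```bash
python3 - <<'E'
from rig import *
from h import *
f0=np.load("f0.npy")
servo_line(box([-45,-4.4,136.5]),velocity=30); print(feel(sense,hold,f0))
servo_line(box([-45,-5,165]),velocity=80); print(feel(sense,hold,f0))
servo_line(box([-45,-5,300]),velocity=150)
servo_line(box([-45,60,330]),velocity=150)
c=get_calibration("wrist");s=sense();W=T_tool(s)@c["tool_from_camera"]
im=camera("wrist"); print(s["t"])
print("mouth/pad-home/pad-start px",project(c,[box([-45.5,36,89]),box([-44.5,-16,107]),box([-44.5,-38.5,107])],W).round(0))
cv2.imwrite("pics/w4.png",im)
E
```

```text
(array([-0.38515542, -1.05402358,  0.39016673]), array([-45.35156635,  -4.0721547 , 136.1913608 ]), 26.075)
(array([-0.22981751, -0.45251579, -0.22702038]), array([-45.41482015,  -4.75751604, 164.58870322]), 26.625)
28.3
mouth/pad-home/pad-start px [[320. 149.]
 [320. 104.]
 [319.  81.]]
```

View pics/w4.png

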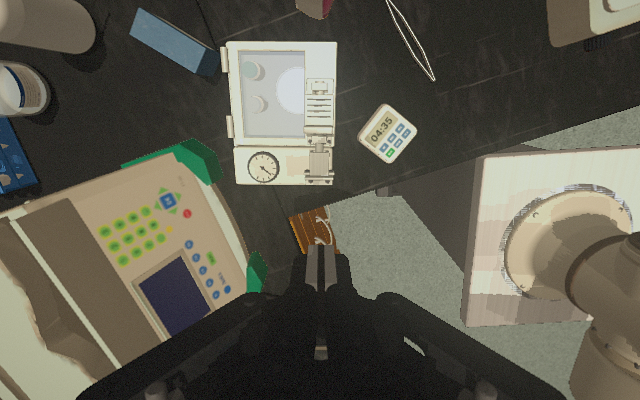

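The lid is down flat (px 228–337, 42–150). The pad is at about (320,105), which matches the predicted home position (320,104), and the rod runs into the keeper at (320,150). The timer, forceps and slide box don't appear to have moved. Handing in.

```bash
python3 -c "
from rig import *
print(job_done())"
```

```text
the job is handed in; nothing more can be done
None
```

The lid is shut and the bolt is pushed to the end of the keeper's pocket, about 22 mm past the mouth. I handed the job in at about 28 s; no verdict came back.

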